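Set the table easel's slope and lay the panel on it

TASK

Raise the table easel's hinged board by its tab to a slope of 30 degrees, where the pointer meets the brass stud on the quadrant, and let go, so that its friction hinge alone holds it. Then lay the small painting panel on the board, white face up, lengthwise up the slope, in the middle, with its lower short edge square against the ledge, and let go: the board must still stand at 30 degrees under it. Do not shift the little tin or the paint tube that lie beside the easel.

Things in the scene. Friction and masses are not known exactly. Their poses are not given: they have to be found in the camera images.
- board (a joint): Slope of the easel's board in rad: 0 = level, grows as the far edge is raised; 30 degrees = 0.524 rad; it can go to 1.2. The stiff friction hinge (about 0.9 N m) holds it wherever it is left, also under the panel; raising it by the tab takes about 7 N.
- hinge (a point): Middle of the hinge line, fixed on the easel at its low near end, 30 mm above the table. Axes of the easel: x along the table from the hinge towards the board's free edge, y along the hinge line, z up. The easel is a wooden frame about 200 x 136 mm, fixed to the table.
- stud (a point): Round brass stud, 11 mm across, fixed at 30 degrees on the quadrant: a thin upright steel arc with light ticks every 10 degrees from level, 125 mm in radius about the hinge line, 66 mm to the left (+y) of the easel's middle, rising to 54 degrees. A brass pointer on the board's edge moves along it.
- tab (a point): Grip point of the lifting tab: an upright dark wooden block on the board near its free edge, 20 mm wide along the hinge line, 16 mm along the slope, standing 41 mm above the board's face. This point is 170 mm from the hinge along the slope, 35 mm off it along the normal (23 mm above the face). Axes: x up the slope away from the hinge, y along the hinge line, z the normal of the face.
- seat (a point): Point on the board's upper face over which the panel's centre lies when its lower edge touches the ledge: 75 mm up the slope from the hinge and 12 mm off it along the normal. Axes as for the tab. The board is 110 mm wide and 190 mm long; the ledge along its low end stands 12 mm above the face, its stop face 50 mm down the slope from this point.
- panel_centre (a point): Centre of the loose painting panel, half-way up: a flat wooden block 100 mm long (its x), 60 mm wide (its y), 16 mm thick (its z, 8 mm from this point to either face), white primed upper face, about 0.12 kg, lying left of the easel. Grasp it across the 60 mm; a gripper that leans outward there needs to lean in less over the slope.
- dipper: Small round open tin, 50 mm across, 21 mm high, loose, left of the easel's near end; origin under its centre. To be left alone.
- small_tube: Lying metal paint tube, 150 mm long (its y), 46 mm wide, 28 mm high, loose, to the left of the panel; origin under its centre. To be left alone.

How it is judged:
On the way:
1. The board stands at 30 degrees (within 4 degrees) and holds by itself, let go, with the panel still where it was (value of joint board between 0.454 and 0.594 rad and velocity of joint board between -0.05 and 0.05 rad/s and contact force between each of the fingers, the arm and board below 0.2 N and distance of panel_centre from where it was at the start of the episode below 0.03 m), for 0.4 s.
At the end, for the whole second after the job is handed in: The board stands at 30 degrees within 4 degrees (0.454 to 0.594 rad), still; the panel lies flat on it (within 7 degrees), white face up, lengthwise up the slope (within 7 degrees), within 16 mm of the board's middle line, its lower edge within 10 mm of the ledge, at rest (value of joint board between 0.454 and 0.594 rad and velocity of joint board between -0.05 and 0.05 rad/s and x of panel_centre in the frame of seat between -0.008 and 0.01 m and y of panel_centre in the frame of seat between -0.016 and 0.016 m and z of panel_centre in the frame of seat between 0.003 and 0.014 m and angle between the z axis of panel_centre and the z axis of seat, either way round below 0.12 rad and angle between the x axis of panel_centre and the x axis of seat, either way round below 0.12 rad and angle between panel_centre's own z axis and vertical below 1.2 rad); the robot touches nothing.
It fails at once if the little tin is shifted more than 30 mm (distance of dipper from where it was at the start of the episode above 0.03 m).
It fails at once if the paint tube is shifted more than 30 mm (distance of small_tube from where it was at the start of the episode above 0.03 m).
It also fails if it takes over 54 s, if anything falls off the work surface, if the arm or the gripper's body presses on something with over 40 N, if the wrist force passes 120 N, or if a joint passes its speed limit or range.

ROBOT

A 6-joint arm with a two-finger parallel gripper is mounted at the origin on a cart in front of the work surface, level with it; the furniture and walls round the work are solid. World frame = base frame: x ahead of the robot, y to its left, z up, the work surface at z = 0. Lengths are in m, angles in rad, forces in N, time in s.
With the tool pointing down it reaches from about 0.35 to 0.85 m from the base axis. Payload 8.1 kg.
Tool frame: the origin (TCP) lies midway between the tips of the shut fingers; the grasp point (between the pads) lies robot.grip_depth behind it (robot.grip_depth is the distance from the TCP to the grasp point, in m); z points along the fingers, y is the line along which they close (so a half turn about z gives the same grasp; the last joint's range is limited). The gripper opens to 93 mm and grips with 3 to 60 N. Pads are 15 mm wide; open, the fingers measure 128 mm over their backs; the gripper's body (75 mm by 188 mm) begins 65 mm behind the grasp point.
Start: joints at [1.07, 0.13, 1.488, -0, 1.523, -0.085], TCP at [0.242, 0.549, 0.219] pointing down, gripper open.
Joint ranges: [-2.96, 2.96], [-0.89, 2.26], [0.02, 2.5], [-1.34, 4.48], [0, 2.73], [-2.66, 2.66]. Speed limits (rad/s): [2.39, 2.39, 2.79, 3.14, 3.14, 3.14].

INTERFACE

Orientations are given as a rotation vector (axis times angle).
In Python, from plant import robot gives the robot as it stands.
- The arm moves only by the tool carry_out, never from a script. Its argument "rows" is a list of rows, each a list of 6 numbers: the shift along the tool's x, y, z in m, then the turn, a rotation vector about the tool's x, y, z in degrees. A call has 1 to 12 rows; each row is the pose to reach, as a shift and turn from the pose commanded when the call began, along the tool's axes at that moment; what a row does not reach only later rows make up. A row lasts 1/8 s, in which the tool goes at most 62.5 mm and 10.7 degrees, less where a joint would pass 70% of its speed; a pose out of reach is approached as far as the arm can. A call with a gripper value outside its range is refused whole. "jaw" is the closure in counts, from 0 (fully open) to 255 (shut), set as the call begins (left out, the last holds). The fingers move at their own pace and stop on an object; "force" is the grip in N (left out, the last holds). Time passes only in rows, so rows that repeat a pose let the fingers close. It gives the time, the measured TCP pose, the force, the opening and the grip force at its end, in the units of the state.
- robot.read_state(): the state, without advancing time (a new reading comes with each control period).
- robot.read_camera(name): name is "side" or "top" or "wrist"; returns the picture (420x560x3 uint8, red, green, blue); there is no depth.
- robot.camera_model(name): a dict with "fx", "fy", "cx", "cy" (pixels), "R" (3x3) and "t" (3): a world point X has camera coordinates R X + t; the wrist camera has in their place "mount" (4x4, takes a point from camera to tool coordinates, whose origin is the TCP and whose axes are the flange's). Camera axes: x right, y down, z forward; pixel columns grow to the right and rows downward; lengths in m; the calibration is good to about 2 mm. A picture is of the moment at which its call begins: read the wrist's pose just before it. camera_model takes no time and is no camera call.
- robot.close_job(): hands the job in; it is judged then, once.
Trained networks look in the newest picture that a camera, given by its name, has taken for a name from the list of things; names that differ only in an ending like _2 or _b are one class to them, and where a whole thing is asked for, a point or a joint stands for the part that bears it (a point fixed in the world has none). Each returns a list of dicts, best first, with "conf" (0 to 1); they miss things now and then, are a little off and sometimes report something else, mostly with a low value. They report only what shows in the picture. A call takes as long as a camera call.
- robot.outline_of(camera, target): "pixels" (420x560 bool, what is visible of it) and "pixel" ([column, row] in pixels, amid what is visible of it).
The state is a dict: "t": time; "q": joint angles; "dq": joint speeds; "joint_torque": joint torques, N m; "tool_pos": TCP position; "orientation": TCP orientation; "force": force on the tool from outside, world axes, zero at the start; "wrist_torque": the same for the moment, N m; "opening": finger opening in m; "gripper_force": force on a finger pad.
Only numpy, scipy, OpenCV 4.12 (cv2) and the standard library are available. Lean on these libraries where they do the work, as an engineer would, in place of code of your own. Each camera call takes 0.05 s, during which the arm holds its last target. There are 200 camera calls.

## Working session

There is one attempt and no reset: what is moved stays moved. The work goes in short steps, Python scripts to look and compute and a tool call to move; the robot and the scene stay as the last step left them, time stands still between calls to the robot, and variables do not carry over. Pictures are saved under pics/ and viewed, at most 13 in all, crops included, and the job is handed in when it is done.

Besides the shell and the picture viewer there is one more tool, called after ">>>" as name(argument=value, ...) on one line, values as JSON. carry_out: Moves the arm, as the interface text tells. Its arguments: {"type":"object","properties":{"rows":{"type":"array"},"jaw":{"type":"number"},"force":{"type":"number"}},"required":["rows"]}

```bash
mkdir -p pics; ls; cat > h.py <<'E'
import numpy as np, cv2
from scipy.spatial.transform import Rotation as Ro
from plant import robot
def save(cam,name):
    im=robot.read_camera(cam); cv2.imwrite(f'pics/{name}.png',cv2.cvtColor(np.asarray(im),cv2.COLOR_RGB2BGR)); return im
def proj(cam,X):
    m=robot.camera_model(cam); c=np.asarray(m['R'])@np.asarray(X,float)+np.asarray(m['t'])
    return np.array([m['fx']*c[0]/c[2]+m['cx'],m['fy']*c[1]/c[2]+m['cy']])
def atz(cam,p,z):
    m=robot.camera_model(cam); R=np.asarray(m['R']); o=-R.T@np.asarray(m['t'])
    d=R.T@np.array([(p[0]-m['cx'])/m['fx'],(p[1]-m['cy'])/m['fy'],1]); return o+d*(z-o[2])/d[2]
E
python3 - <<'E'
from h import *
s=robot.read_state(); print(s['t'],s['tool_pos'],s['orientation'],robot.grip_depth)
a=save('top','top0'); b=save('side','side0'); cv2.imwrite('pics/both.png',cv2.resize(cv2.cvtColor(np.vstack([a,b]),cv2.COLOR_RGB2BGR),None,fx=.71,fy=.71))
for c in('top','side'):
    m=robot.camera_model(c);print(c,m['fx'],-np.asarray(m['R']).T@m['t'])
    for n in('board','tab','panel_centre','dipper','small_tube'):
        for r in robot.outline_of(c,n)[:2]:
            mk=r['pixels'].astype(np.uint8); cc=max(cv2.findContours(mk,0,1)[0],key=cv2.contourArea); rr=cv2.minAreaRect(cc)
            print(c,n,round(r['conf'],2),r['pixel'],mk.sum(),np.round(cv2.boxPoints(rr)).tolist(), [np.round(atz(c,p,{'panel_centre':.016,'dipper':.021,'small_tube':.014}.get(n,.04)),3)[:2].tolist() for p in cv2.boxPoints(rr)])
E
```

```text
pics
0.0 [0.24202963 0.54839652 0.21759434] [-6.48225559e-01 -3.07343549e+00  2.72339567e-03] 0.0188
top 485.149188427248 [0.3592355  0.37710176 0.91886928]
top board 0.59 [345.9, 180.8] 6381 [[298.0, 143.0], [357.0, 122.0], [393.0, 223.0], [334.0, 244.0]] [[0.594, 0.321], [0.635, 0.212], [0.447, 0.149], [0.408, 0.256]]
top tab 0.57 [346.3, 185.6] 6367 [[299.0, 144.0], [357.0, 123.0], [393.0, 223.0], [335.0, 244.0]] [[0.592, 0.321], [0.634, 0.211], [0.447, 0.148], [0.408, 0.255]]
top panel_centre 0.69 [230.6, 201.9] 1696 [[201.0, 201.0], [221.0, 175.0], [263.0, 207.0], [244.0, 233.0]] [[0.488, 0.502], [0.538, 0.466], [0.478, 0.385], [0.428, 0.422]]
top dipper 0.71 [296.2, 289.7] 572 [[281.0, 277.0], [308.0, 277.0], [308.0, 302.0], [281.0, 302.0]] [[0.348, 0.352], [0.348, 0.303], [0.302, 0.303], [0.302, 0.352]]
top small_tube 0.68 [184.2, 242.7] 1540 [[143.0, 267.0], [204.0, 210.0], [221.0, 229.0], [160.0, 285.0]] [[0.366, 0.607], [0.471, 0.497], [0.437, 0.465], [0.332, 0.575]]
side 516.2391397804786 [0.06806668 1.05750449 0.70684276]
side board 0.83 [266.5, 170.2] 1681 [[232.0, 179.0], [245.0, 146.0], [281.0, 161.0], [267.0, 194.0]] [[0.616, 0.276], [0.661, 0.143], [0.552, 0.161], [0.518, 0.287]]
side tab 0.84 [262.3, 171.8] 1747 [[232.0, 183.0], [241.0, 146.0], [319.0, 165.0], [310.0, 202.0]] [[0.607, 0.29], [0.671, 0.148], [0.465, 0.136], [0.422, 0.272]]
side panel_centre 0.87 [241.2, 254.7] 1403 [[214.0, 250.0], [265.0, 232.0], [274.0, 259.0], [222.0, 276.0]] [[0.537, 0.468], [0.474, 0.377], [0.421, 0.436], [0.483, 0.52]]
side dipper 0.88 [342.5, 243.3] 510 [[330.0, 231.0], [355.0, 231.0], [355.0, 254.0], [330.0, 254.0]] [[0.356, 0.316], [0.312, 0.292], [0.287, 0.355], [0.329, 0.378]]
side small_tube 0.74 [256.1, 300.4] 1195 [[235.0, 274.0], [257.0, 269.0], [273.0, 333.0], [251.0, 339.0]] [[0.466, 0.504], [0.437, 0.472], [0.338, 0.588], [0.365, 0.615]]
```

View pics/both.png

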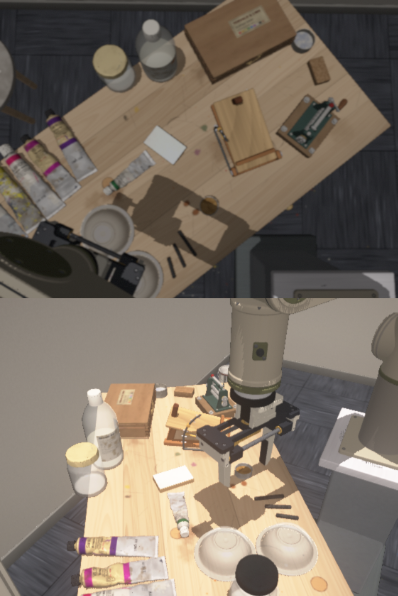

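```bash
python3 - <<'E'
from h import *
a=cv2.imread('pics/top0.png')[100:320,130:430]; b=cv2.imread('pics/side0.png')[120:340,200:400]
a=cv2.resize(a,None,fx=1.5*1.0,fy=1.5,interpolation=2);b=cv2.resize(b,None,fx=1.5,fy=1.5,interpolation=2)
cv2.imwrite('pics/z.png',np.hstack([a,b]));print(a.shape,b.shape)
E
```

```text
(330, 450, 3) (330, 300, 3)
```

View pics/z.png

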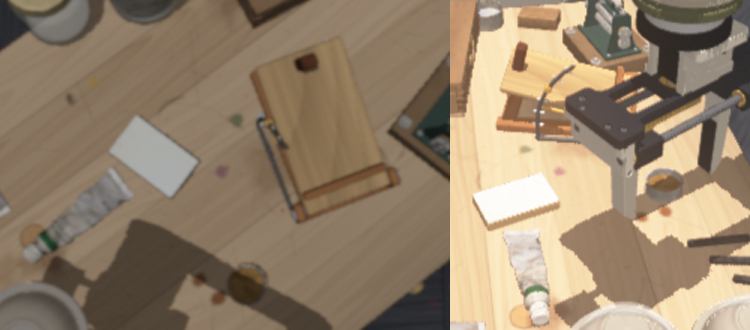

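The pictures show the easel right of centre, with its tab at top px (334,141) and side px (246,152), and the ledge at top px (363,229). The panel is at top px (231,202), with the tube and dipper clear of it. The board seems to be already slightly raised, so I'll fit the easel model to these pixels.

```bash
cat > fit.py <<'E'
from h import *
from scipy.optimize import least_squares
def pt(p,s,l,n,th=None):
    x,y,ps,t=p; t=t if th is None else th
    e=np.array([np.cos(ps),np.sin(ps)]); f=np.array([-e[1],e[0]])
    h=s*np.cos(t)-n*np.sin(t); return np.r_[np.array([x,y])+e*h+f*l, .03+s*np.sin(t)+n*np.cos(t)]
E
python3 - <<'E'
from fit import *
Z=lambda u,v:(130+u/1.5,100+v/1.5); S=lambda u,v:(200+(u-450)/1.5,120+v/1.5)
F=[('top',Z(306,62),.170,0,.050),('top',Z(253,72),.190,.055,.012),('top',Z(340,38),.190,-.055,.012),
('top',Z(298,200),.025,.055,.024),('top',Z(388,166),.025,-.055,.024),
('side',S(520,45),.170,0,.053),('side',S(502,88),.190,.055,.012)]
f=lambda p:np.concatenate([proj(c,pt(p,s,l,n))-u for c,u,s,l,n in F])
r=least_squares(f,[.43,.2,.33,.1],loss='soft_l1'); print(r.x,np.degrees(r.x[2:]));print(np.round(f(r.x).reshape(-1,2),1))
print('tab',pt(r.x,.17,0,.035),'tab30',pt(r.x,.17,0,.035,np.pi/6),'stud',pt(r.x,.125,.066,0,np.pi/6),proj('top',pt(r.x,.125,.066,0,np.pi/6)),proj('side',pt(r.x,.125,.066,0,np.pi/6)))
print('side',[proj('side',pt(r.x,s,.055,.012)) for s in(0,.19)])
E
```

```text
[0.42786398 0.20578598 0.37269726 0.21138172] [21.35398009 12.11128021]
[[ 1.6  3.1]
 [-0.3 -2.1]
 [-0.8 -1. ]
 [ 2.5 -0.1]
 [-0.8  0.5]
 [ 3.4  1.2]
 [-1.4  0.1]]
tab [0.57582988 0.26363613 0.09988885] tab30 [0.54868254 0.25302235 0.14531089] stud [0.50465292 0.30667309 0.0925    ] [308.73735981 186.15713637] [267.69356159 179.88683973]
side [array([320.81968223, 199.95168474]), array([233.21943033, 178.79085763])]
```

```bash
cat >> fit.py <<'E'
P0=np.array([.42786,.20579,.3727,.2114])
def toolR(ps,t):  # tool z = -board normal, tool x down slope, y along hinge
    e=np.array([np.cos(ps),np.sin(ps),0]);f=np.array([-e[1],e[0],0]);k=np.array([0,0,1.])
    X=-(np.cos(t)*e+np.sin(t)*k); Zt=np.sin(t)*e-np.cos(t)*k; return np.c_[X,np.cross(Zt,X),Zt]
def cur():
    s=robot.read_state(); return np.asarray(s['tool_pos']),Ro.from_rotvec(s['orientation']).as_matrix(),s
def rel(p,R,base=None):
    p0,R0=base if base else cur()[:2]
    return np.round(np.r_[1000*R0.T@(p-p0),np.degrees(Ro.from_matrix(R0.T@R).as_rotvec())],1)  # mm, deg
def wrow(px,z,n=None):
    p,R,_=cur();m=robot.camera_model('wrist');M=np.asarray(m['mount'])
    d=R@M[:3,:3]@np.array([(px[0]-m['cx'])/m['fx'],(px[1]-m['cy'])/m['fy'],1]);o=p+R@M[:3,3]
    return o+d*(z-o[2])/d[2]
def wproj(X):
    p,R,_=cur();m=robot.camera_model('wrist');M=np.asarray(m['mount'])
    c=M[:3,:3].T@(R.T@(np.asarray(X)-p)-M[:3,3]); return np.array([m['fx']*c[0]/c[2]+m['cx'],m['fy']*c[1]/c[2]+m['cy']])
E
python3 - <<'E'
from fit import *
R=toolR(P0[2],P0[3]); tab=pt(P0,.17,0,.035)
print(R)
print(rel(tab-R[:,2]*.14,R)); print(robot.camera_model('wrist'))
E
```

```text
[[-9.10614032e-01 -3.64131395e-01  1.95423675e-01]
 [-3.56025143e-01  9.31347587e-01  7.64053040e-02]
 [-2.09828938e-01  1.38777878e-17 -9.77738112e-01]]
[-399.6 -147.1  -18.1   -4.8  -11.5  -45. ]
{'fx': 292.09919403189963, 'fy': 292.09919403189963, 'cx': 284.2228941375089, 'cy': 209.56982738400308, 'mount': array([[-5.19439179e-04, -9.70967414e-01, -2.39211227e-01,
         6.54773433e-02],
       [ 9.99999477e-01, -7.15016354e-04,  7.30812991e-04,
        -1.33747124e-03],
       [-8.80635539e-04, -2.39210722e-01,  9.70967278e-01,
        -1.65773417e-01],
       [ 0.00000000e+00,  0.00000000e+00,  0.00000000e+00,
         1.00000000e+00]])}
```

>>> carry_out(rows=[[-0.4,-0.147,-0.018,-4.8,-11.5,-45],[-0.4,-0.147,-0.018,-4.8,-11.5,-45],[-0.4,-0.147,-0.018,-4.8,-11.5,-45],[-0.4,-0.147,-0.018,-4.8,-11.5,-45],[-0.4,-0.147,-0.018,-4.8,-11.5,-45],[-0.4,-0.147,-0.018,-4.8,-11.5,-45],[-0.4,-0.147,-0.018,-4.8,-11.5,-45],[-0.4,-0.147,-0.018,-4.8,-11.5,-45],[-0.4,-0.147,-0.018,-4.8,-11.5,-45]], jaw=0)

```text
t: 1.72
tool_pos: [0.5486, 0.2529, 0.2364]
orientation: [-0.542, 2.883, 0.059]
force: [-0.3, 0.7, 0.7]
opening: 0.0927
gripper_force: 0.0
```

```bash
python3 - <<'E'
from fit import *
p,R,s=cur(); print(s['t'],p,rel(pt(P0,.17,0,.035)-R[:,2]*.14,toolR(*P0[2:])))
a=save('wrist','w1'); b=save('side','s1')
P=P0
for s,l,n in((.17,0,.053),(.19,.055,.012),(.19,-.055,.012),(.025,.055,.024),(.025,-.055,.024)): print(wproj(pt(P,s,l,n)).round(1))
cv2.imwrite('pics/c1.png',cv2.cvtColor(np.hstack([a,cv2.resize(b[130:235,210:270],None,fx=4,fy=4)]),cv2.COLOR_RGB2BGR))
E
```

```text
1.725 [0.54857351 0.25289319 0.23644144] [ 0.   0.  -0.3  0.  -0.  -0.1]
[284.1 205.4]
[331.3 214.2]
[236.8 214.2]
[339.8  55.9]
[228.4  55.8]
```

View pics/c1.png

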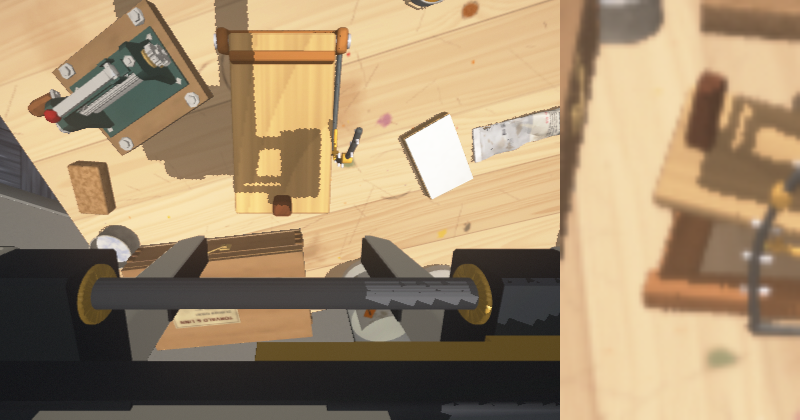

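```bash
python3 - <<'E'
from fit import *
Z=lambda u,v:(130+u/1.5,100+v/1.5); S=lambda u,v:(200+(u-450)/1.5,120+v/1.5)
F=[('top',Z(306,62),.170,0,.050),('top',Z(253,72),.190,.055,.012),('top',Z(340,38),.190,-.055,.012),
('top',Z(298,200),.025,.055,.024),('top',Z(388,166),.025,-.055,.024),
('side',(210+145/4,130+77/4),.170,0,.053),('side',(210+96/4,130+195/4),.190,.055,.012),
('wrist',(234,211),.19,-.055,.012),('wrist',(329,213),.19,.055,.012),('wrist',(231,60),.025,-.055,.018),('wrist',(336,60),.025,.055,.018)]
pr=lambda c,X:wproj(X) if c=='wrist' else proj(c,X)
f=lambda p:np.concatenate([pr(c,pt(p,s,l,n))-u for c,u,s,l,n in F])
r=least_squares(f,P0,loss='soft_l1'); p=r.x;print(p,np.degrees(p[2:]));print(np.round(f(p).reshape(-1,2),1))
w=wproj
print('stud w',w(pt(p,.125,.066,0,np.pi/6)),proj('side',pt(p,.125,.066,0,np.pi/6)),'ptr',w(pt(p,.125,.06,.0)),proj('side',pt(p,.125,.06,0)))
print('tab top corners w',[w(pt(p,s,l,.053)).round() for s in(.162,.178) for l in(-.01,.01)])
for r in robot.outline_of('wrist','panel_centre')[:1]:
    cc=max(cv2.findContours(r['pixels'].astype(np.uint8),0,1)[0],key=cv2.contourArea); print(r['conf'],[wrow(q,.016).round(3) for q in cv2.boxPoints(cv2.minAreaRect(cc))],cv2.boxPoints(cv2.minAreaRect(cc)))
for q in((400,134),(446,113),(473,180),(433,198)): print(wrow(q,.016).round(4))
E
```

```text
[0.4282393  0.20581864 0.3603902  0.17836498] [20.6488377  10.21956076]
[[ 1.6  1.8]
 [ 0.2 -3.1]
 [-0.5 -1.1]
 [ 2.3 -1.2]
 [-0.8  0.2]
 [ 2.6  3.4]
 [-1.6  1.7]
 [ 1.6  1.8]
 [-0.6  0.9]
 [-1.7 -2.1]
 [ 2.  -0.5]]
stud w [347.40236408 154.45159214] [267.23118659 179.44729966] ptr [334.12566539 157.52251569] [261.17265294 192.8669177 ]
tab top corners w [array([272., 198.]), array([292., 199.]), array([272., 213.]), array([292., 214.])]
0.61 [array([0.471, 0.373, 0.016]), array([0.425, 0.415, 0.016]), array([0.483, 0.507, 0.016]), array([0.536, 0.463, 0.016])] [[396.81464  131.55135 ]
 [447.25214  108.092026]
 [479.14185  176.65495 ]
 [428.70435  200.11427 ]]
[0.4723 0.3787 0.016 ]
[0.4302 0.4173 0.016 ]
[0.4894 0.5019 0.016 ]
[0.5313 0.4671 0.016 ]
```

```bash
cat >> fit.py <<'E'
P1=np.array([.42824,.20582,.3615,.182])
def gr(X,R,up=0): return X+R[:,2]*(robot.grip_depth-up)
E
python3 - <<'E'
from fit import *
R=toolR(*P1[2:]); X=pt(P1,.17,0,.035)
print(rel(gr(X,R,.06),R),rel(gr(X,R,.004),R))
E
```

```text
[ -2.6  -3.2 103.7   0.2   1.7   0.7] [ -0.9  -3.4 159.7   0.2   1.7   0.7]
```

>>> carry_out(rows=[[-0.0026,-0.003,0.055,0.2,1.7,0.7],[-0.0026,-0.003,0.104,0.2,1.7,0.7],[-0.0026,-0.003,0.12,0.2,1.7,0.7],[-0.0014,-0.0034,0.14,0.2,1.7,0.7],[-0.001,-0.0034,0.16,0.2,1.7,0.7],[-0.001,-0.0034,0.16,0.2,1.7,0.7]])

```text
t: 2.62
tool_pos: [0.5819, 0.2623, 0.0794]
orientation: [-0.531, 2.915, 0.047]
force: [-0.6, 0.2, -0.7]
opening: 0.0928
gripper_force: 0.0
```

>>> carry_out(rows=[[0,0,0,0,0,0],[0,0,0,0,0,0],[0,0,0,0,0,0],[0,0,0,0,0,0],[0,0,0,0,0,0],[0,0,0,0,0,0],[0,0,0,0,0,0]], jaw=255, force=25)

```text
t: 3.5
tool_pos: [0.5823, 0.2623, 0.0804]
orientation: [-0.53, 2.914, 0.047]
force: [0.0, -0.7, -0.6]
opening: 0.0275
gripper_force: 0.0
```

```bash
python3 - <<'E'
from fit import *
a=save('wrist','w2');b=save('side','s2');p,R,s=cur();print(s['t'],p,s['opening'],s['force'])
cv2.imwrite('pics/c2.png',cv2.cvtColor(np.hstack([cv2.resize(a,None,fx=.8,fy=.8),cv2.resize(b[130:242,210:294],(252,336))]),cv2.COLOR_RGB2BGR))
E
```

```text
3.6 [0.58202822 0.26315334 0.08039407] 0.019960679479041243 [-4.50734259 14.64465993 -0.57876421]
```

View pics/c2.png

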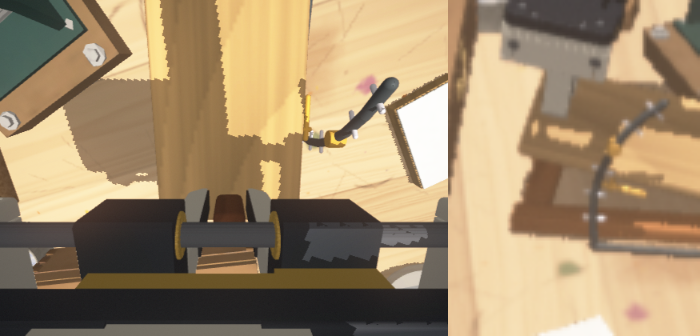

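```bash
python3 - <<'E'
from fit import *
p,R,s=cur(); h=np.r_[P1[:2],.03]; ax=np.array([np.sin(P1[2]),-np.cos(P1[2]),0])
for d in (3,6,9,12,15,18,19.6):
    Q=Ro.from_rotvec(np.radians(d)*ax).as_matrix(); print(d,rel(h+Q@(p-h),Q@R))
print('dir slope meas',np.degrees(np.arctan2(-R[2,0],np.hypot(R[0,0],R[1,0]))), s['wrist_torque'])
E
```

```text
3 [ 1.3  0.  -8.9 -0.  -3.  -0. ]
6 [  3.    0.  -17.7  -0.   -6.   -0. ]
9 [  5.2   0.  -26.4  -0.   -9.   -0. ]
12 [  7.8   0.  -35.   -0.  -12.   -0. ]
15 [ 10.9   0.  -43.5  -0.  -15.   -0. ]
18 [ 14.5   0.  -51.7  -0.  -18.   -0. ]
19.6 [ 16.5  -0.  -56.1  -0.  -19.6  -0. ]
dir slope meas 10.44217279019406 [2.01928205 0.68514507 0.53480377]
```

>>> carry_out(rows=[[0,0.003,0,0,0,0],[0.0013,0.003,-0.009,0,-3,0],[0.003,0.003,-0.0177,0,-6,0],[0.0052,0.003,-0.0264,0,-9,0],[0.0078,0.003,-0.035,0,-12,0],[0.0109,0.003,-0.0435,0,-15,0],[0.0145,0.003,-0.0517,0,-18,0],[0.0165,0.003,-0.0561,0,-19.6,0],[0.0165,0.003,-0.0561,0,-19.6,0],[0.0165,0.003,-0.0561,0,-19.6,0]])

```text
t: 4.85
tool_pos: [0.5566, 0.2535, 0.1319]
orientation: [-0.469, 2.582, 0.12]
force: [2.5, -14.5, -0.5]
opening: 0.0198
gripper_force: 25.0
```

```bash
python3 - <<'E'
from fit import *
a=save('wrist','w3');b=save('side','s3');p,R,s=cur();print(s['t'],p,s['opening'],s['force'],s['wrist_torque'])
X=pt(P1,.125,.066,0,np.pi/6);print('stud',wproj(X)*.8,proj('side',X),'tab',gr(pt(P1,.17,0,.035,.524),R,.004))
cv2.imwrite('pics/c3.png',cv2.cvtColor(np.hstack([cv2.resize(a,None,fx=.8,fy=.8),cv2.resize(b[130:242,210:294],(252,336))]),cv2.COLOR_RGB2BGR))
E
```

```text
4.95 [0.55664791 0.25349913 0.13180542] 0.020051280354434237 [  1.52368183 -14.64574891   0.37373654] [-1.24437319  0.05874556 -0.70055948]
stud [313.13310829 138.42657516] [267.25685235 179.48352925] tab [0.55646961 0.25423133 0.13253773]
```

View pics/c3.png

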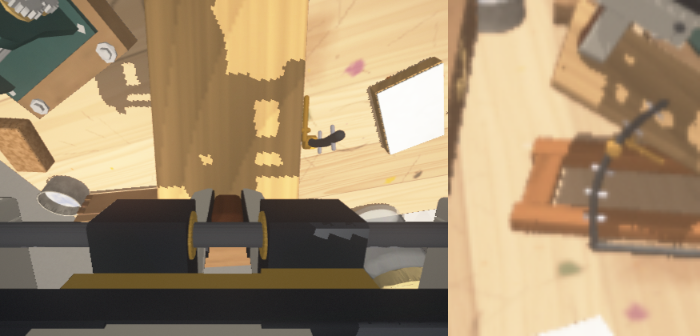

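The side view shows the pointer aligned with the stud (about px 613,147 in the crop). I'll centre sideways, release, and back off along the fingers.

>>> carry_out(rows=[[0,-0.0015,0,0,0,0],[0,-0.0015,0,0,0,0]])

```text
t: 5.2
tool_pos: [0.5567, 0.2535, 0.1318]
orientation: [-0.47, 2.582, 0.123]
force: [-1.4, -7.2, -0.8]
opening: 0.0198
gripper_force: 25.0
```

>>> carry_out(rows=[[0,0,0,0,0,0],[0,0,0,0,0,0],[0,0,0,0,0,0],[0,0,0,0,0,0],[0,0,-0.03,0,0,0],[0,0,-0.07,0,0,0],[0,0,-0.1,0,0,0],[0,0,-0.1,0,0,0]], jaw=0)

```text
t: 6.2
tool_pos: [0.5114, 0.2374, 0.2227]
orientation: [-0.469, 2.575, 0.126]
force: [0.3, 0.1, -0.3]
opening: 0.0916
gripper_force: 0.0
```

```bash
python3 - <<'E'
from fit import *
p,R,s=cur();a=save('wrist','w4');b=save('side','s4');print(s['t'],p,s['opening'],s['force'])
for t in(.454,.524,.594): print([wproj(pt(P1,s_,l,n,t)).round() for s_,l,n in((.19,-.055,.012),(.19,.055,.012),(.17,0,.053),(.025,-.055,.018),(.025,.055,.018))],proj('side',pt(P1,.19,.055,.012,t)).round(1),proj('side',pt(P1,.17,0,.053,t)).round(1))
c=cv2.resize(b[130:242,210:270],(225,420))
cv2.imwrite('pics/c4.png',cv2.cvtColor(np.hstack([a,c]),cv2.COLOR_RGB2BGR))
E
```

```text
6.2 [0.51135969 0.23741733 0.22266404] 0.09161677974035055 [ 0.34537318  0.12965161 -0.33171349]
[array([232., 224.]), array([339., 224.]), array([286., 220.]), array([219.,  41.]), array([352.,  41.])] [240.2 161.8] [261.4 137.4]
[array([229., 228.]), array([342., 228.]), array([286., 220.]), array([219.,  39.]), array([352.,  39.])] [243.3 157.4] [265.5 134. ]
[array([227., 231.]), array([344., 231.]), array([286., 219.]), array([218.,  36.]), array([353.,  36.])] [246.8 153.1] [269.9 130.8]
```

View pics/c4.png

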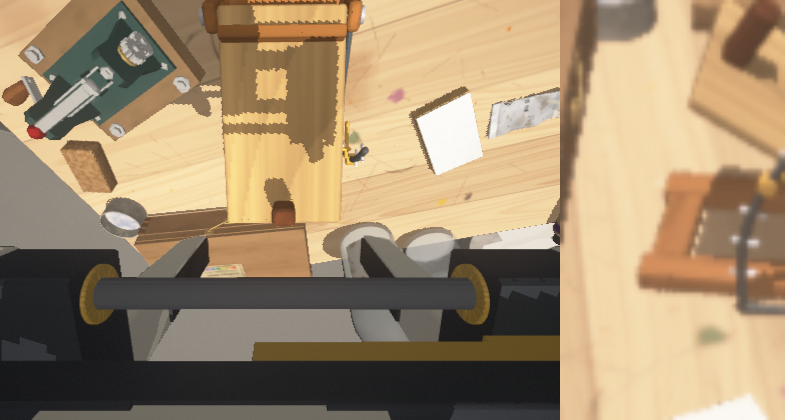

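```bash
python3 - <<'E'
from fit import *
robot.read_camera('wrist');robot.read_camera('top');robot.read_camera('side')
def rc(c,q,z): return (wrow(q,z) if c=='wrist' else atz(c,q,z))
for c in('wrist','top','side'):
    for n in('panel_centre','small_tube'):
        L=robot.outline_of(c,n)
        if not L: print(c,n,'none');continue
        cc=max(cv2.findContours(L[0]['pixels'].astype(np.uint8),0,1)[0],key=cv2.contourArea)
        ap=cv2.approxPolyDP(cc,3,True)[:,0].astype(float)
        a=np.radians(56);u=np.array([[np.cos(a),np.sin(a)],[-np.sin(a),np.cos(a)]])
        print(c,n,L[0]['conf'],ap.astype(int).tolist()); print('   panel frame mm',[(1000*u@(rc(c,q,.016)[:2]-[.481,.441])).round().tolist() for q in ap])
E
```

```text
wrist panel_centre 0.72 [[466, 90], [413, 116], [437, 178], [483, 158], [471, 96]]
   panel frame mm [[-56.0, 29.0], [-60.0, -27.0], [46.0, -30.0], [47.0, 26.0], [-46.0, 31.0]]
wrist small_tube 0.96 [[559, 94], [493, 107], [489, 141], [559, 120]]
   panel frame mm [[6.0, 109.0], [-19.0, 49.0], [25.0, 37.0], [42.0, 107.0]]
top panel_centre 0.71 [[220, 178], [203, 201], [245, 231], [262, 207]]
   panel frame mm [[51.0, -28.0], [52.0, 26.0], [-45.0, 28.0], [-46.0, -27.0]]
top small_tube 0.93 [[219, 229], [205, 213], [147, 266], [148, 271], [153, 274], [175, 262]]
   panel frame mm [[-3.0, 52.0], [36.0, 42.0], [68.0, 183.0], [61.0, 189.0], [50.0, 188.0], [29.0, 148.0]]
side panel_centre 0.86 [[261, 236], [215, 249], [224, 271], [271, 259], [272, 252]]
   panel frame mm [[-46.0, -24.0], [51.0, -31.0], [59.0, 33.0], [-33.0, 45.0], [-44.0, 29.0]]
side small_tube 0.69 [[235, 274], [253, 332], [262, 336], [266, 333], [260, 274]]
   panel frame mm [[44.0, 49.0], [71.0, 185.0], [61.0, 199.0], [53.0, 197.0], [3.0, 71.0]]
```

```bash
cat >> fit.py <<'E'
PA=np.radians(55); PC=np.array([.482,.4425]); OFF=-.022; PHI=np.radians(10)
def pgrasp(pc=PC,pa=PA,up=0):
    R=toolR(pa,-PHI); X=np.r_[pc+OFF*np.array([np.cos(pa),np.sin(pa)]),.0045]; return X-R[:,2]*up,R
E
python3 - <<'E'
from fit import *
print(cur()[2]['q']); print(rel(*pgrasp(up=.15)))
E
```

```text
[ 0.3358307  -0.50125343  2.13499689  0.01367944  0.9845322  -1.59964819]
[ -9.7 204.7  82.1  -6.1  38.8 -34.5]
```

```bash
sed -i 's/PHI=np.radians(10)/PHI=np.radians(15)/; s/,.0045\]; return/,.0055]; return/' fit.py
python3 - <<'E'
from fit import *
print(rel(*pgrasp(up=.13)))
E
```

```text
[ -4.6 209.  103.5  -4.6  43.6 -34.9]
```

>>> carry_out(rows=[[-0.0046,0.06,0.0,-1,10,-8],[-0.0046,0.12,0.03,-2.5,20,-16],[-0.0046,0.18,0.07,-3.5,30,-24],[-0.0046,0.209,0.1035,-4.6,38,-30],[-0.0046,0.209,0.1035,-4.6,43.6,-34.9],[-0.0046,0.209,0.1035,-4.6,43.6,-34.9],[-0.0046,0.209,0.1035,-4.6,43.6,-34.9],[-0.0046,0.209,0.1035,-4.6,43.6,-34.9],[-0.0046,0.209,0.1035,-4.6,43.6,-34.9]], jaw=45)

```text
t: 7.88
tool_pos: [0.4893, 0.452, 0.1339]
orientation: [1.34, -2.582, 0.176]
force: [-0.2, -0.4, -0.0]
opening: 0.0768
gripper_force: 0.0
```

```bash
python3 - <<'E'
from fit import *
p,R,s=cur();print(s['t'],s['opening'],s['q'],p,rel(*pgrasp()))
a=save('wrist','w5')
for n in('panel_centre','small_tube'):
    L=robot.outline_of('wrist',n)
    for r in L[:1]:
        cc=max(cv2.findContours(r['pixels'].astype(np.uint8),0,1)[0],key=cv2.contourArea); ap=cv2.approxPolyDP(cc,3,True)[:,0].astype(float)
        print(n,r['conf'],ap.astype(int).tolist())
        u=np.array([[np.cos(PA),np.sin(PA)],[-np.sin(PA),np.cos(PA)]]);print([(1000*u@(wrow(q,.016)[:2]-PC)).round().tolist() for q in ap])
        cv2.drawContours(a:=np.ascontiguousarray(a),[cc],-1,(255,0,0),1)
cv2.imwrite('pics/c5.png',cv2.cvtColor(a,cv2.COLOR_RGB2BGR))
E
```

```text
7.875 0.07681888772447917 [ 0.70605856  0.62039508  1.05586765 -0.06617394  1.71398632 -1.82347413] [0.48928959 0.45203704 0.13386832] [ 2.000e-01  7.000e-01  1.328e+02 -1.000e-01  3.000e-01 -2.000e-01]
panel_centre 0.88 [[259, 175], [257, 272], [312, 274], [315, 177]]
[[-50.0, -27.0], [48.0, -29.0], [50.0, 27.0], [-48.0, 30.0]]
small_tube 0.6 [[335, 219], [326, 259], [346, 262], [348, 239], [355, 234], [375, 239], [411, 274], [421, 276], [423, 253], [431, 247]]
[[-6.0, 50.0], [35.0, 41.0], [38.0, 61.0], [15.0, 63.0], [9.0, 70.0], [15.0, 90.0], [50.0, 126.0], [52.0, 136.0], [29.0, 138.0], [23.0, 146.0]]
```

View pics/c5.png

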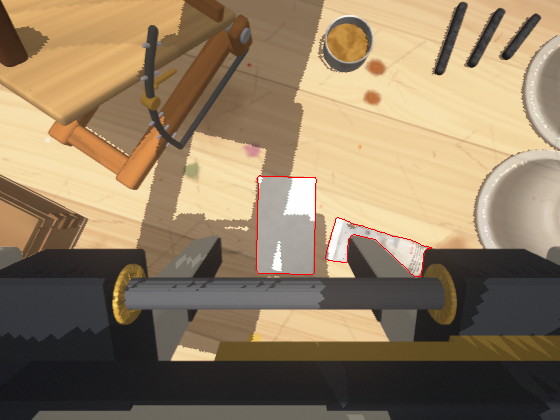

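```bash
sed -i 's/np.radians(55); PC/np.radians(54); PC/; s/OFF=-.022/OFF=-.026/' fit.py
python3 - <<'E'
from fit import *
print(rel(*pgrasp(up=.03)),rel(*pgrasp()))
E
```

```text
[  3.8   0.9 103.6  -0.3   0.2   0.8] [  3.9   1.1 133.6  -0.3   0.2   0.8]
```

>>> carry_out(rows=[[0.004,0.001,0.05,-0.3,0.2,0.8],[0.004,0.001,0.1,-0.3,0.2,0.8],[0.004,0.001,0.115,-0.3,0.2,0.8],[0.004,0.001,0.125,-0.3,0.2,0.8],[0.004,0.001,0.133,-0.3,0.2,0.8],[0.004,0.001,0.133,-0.3,0.2,0.8]])

```text
t: 8.78
tool_pos: [0.4668, 0.4218, 0.0051]
orientation: [1.32, -2.584, 0.175]
force: [0.2, 0.4, -0.3]
opening: 0.0761
gripper_force: 0.0
```

>>> carry_out(rows=[[0,0,0,0,0,0],[0,0,0,0,0,0],[0,0,0,0,0,0],[0,0,0,0,0,0],[0,0,0,0,0,0]], jaw=255, force=30)

```text
t: 9.4
tool_pos: [0.4667, 0.4218, 0.005]
orientation: [1.32, -2.584, 0.175]
force: [0.3, 2.1, 5.5]
opening: 0.06
gripper_force: 30.0
```

```bash
python3 - <<'E'
from fit import *
p,R,s=cur();print(s['t'],s['opening'],s['force'],s['q'],p,rel(*pgrasp()))
u=np.array([[np.cos(PA),np.sin(PA)],[-np.sin(PA),np.cos(PA)]]);print(1000*u@(p[:2]-PC),np.degrees(np.arctan2(-R[1,0],-R[0,0])))
# kinematics fit
D=[([.13,1.488,1.523],np.hypot(.24203,.5484),.2176),([-.50125,2.135,.98453],np.hypot(.51136,.23742),.22266),([.6204,1.05587,1.71399],np.hypot(.48929,.45204),.13387),(list(np.array(s['q'])[[1,2,4]]),np.hypot(*p[:2]),p[2])]
A=[];B=[]
for (a,b,c),r,z in D:
    A+=[[1,0,np.sin(a),np.sin(a+b),np.cos(a+b),np.sin(a+b+c)],[0,1,np.cos(a),np.cos(a+b),-np.sin(a+b),np.cos(a+b+c)]];B+=[r,z]
x,res,rk,sv=np.linalg.lstsq(np.array(A),np.array(B),rcond=None);print(x,rk,sv,np.array(A)@x-B)
E
```

```text
9.4 0.05995476047839367 [0.31404362 2.12024785 5.45071125] [ 0.69243665  0.6475837   1.26397877 -0.06512765  1.48564684 -1.80879543] [0.46667944 0.42180266 0.00502305] [ 0.4 -0.2 -0.4 -0.  -0.1  0.1]
[-25.74969844   0.22900499] 54.10577344204497
[0.00458564 0.32904407 0.37915267 0.5484826  0.06229558 0.39703056] 6 [3.91399862 2.84051564 0.74100589 0.18449593 0.15392193 0.07256204] [-5.29730784e-04  2.25995518e-03  4.99875920e-04 -1.67933721e-03
  3.03302567e-05 -8.40945732e-04 -4.75392453e-07  2.60327756e-04]
```

```bash
cat >> fit.py <<'E'
TH=.526
def place(ds=0,dl=0,dn=0,th=TH,P=P1):
    return pt(P,.0493+ds,dl,.017+dn,th), toolR(P[2],th-PHI)
E
python3 - <<'E'
from fit import *
a1,d1,L2,L3,e,L6=0.00459,.32904,.37915,.54848,.0623,.39703
def fk(q):
    a,b,c=q;return [a1+L2*np.sin(a)+L3*np.sin(a+b)+e*np.cos(a+b)+L6*np.sin(a+b+c),d1+L2*np.cos(a)+L3*np.cos(a+b)-e*np.sin(a+b)+L6*np.cos(a+b+c),a+b+c]
for dn in(0,.07,.12):
    X,R=place(.01,0,dn); t=[np.hypot(*X[:2]),X[2],np.pi-(TH-PHI)]
    r=least_squares(lambda q:np.array(fk(q))-t,[0,1.7,1.2]);print(X,r.x,r.cost)
print(rel(*place(.01,0,.09)))
p,R,s=cur(); base=(p,R); print('lift', rel(p+[0,0,.15],R)); print(rel(*place(.01,0,.12)))
E
```

```text
[0.46822568 0.22093924 0.07447521] [-0.23296573  2.1408911   0.96946667] 4.0736712008460453e-17
[0.43535176 0.20850907 0.13501277] [-0.4205891   2.16645495  1.1315262 ] 6.636231883267788e-24
[0.41187038 0.19963038 0.17825388] [-0.53930345  2.16603953  1.25065596] 1.4568246073586977e-20
[231.  -94.1 -90.3   0.  -29.4  33.8]
lift [  39.1    0.  -144.8    0.     0.     0. ]
[ 249.9  -85.9 -112.     0.   -29.4   33.8]
```

>>> carry_out(rows=[[0.013,0,-0.048,0,0,0],[0.029,0,-0.107,0,0,0],[0.045,0,-0.167,0,0,0],[0.045,0,-0.167,0,0,0],[0.086,-0.017,-0.156,0,-6,7],[0.127,-0.034,-0.145,0,-12,14],[0.168,-0.052,-0.134,0,-18,21],[0.209,-0.069,-0.123,0,-24,28],[0.25,-0.086,-0.112,0,-29.4,33.8],[0.25,-0.086,-0.112,0,-29.4,33.8],[0.25,-0.086,-0.112,0,-29.4,33.8],[0.25,-0.086,-0.112,0,-29.4,33.8]])

```text
t: 10.9
tool_pos: [0.4122, 0.1999, 0.1778]
orientation: [-0.519, 2.836, 0.069]
force: [-0.6, 0.8, -0.6]
opening: 0.0603
gripper_force: 30.0
```

```bash
python3 - <<'E'
from fit import *
p,R,s=cur();print(s['t'],s['opening'],s['force'],p,rel(*place(.01,0,.12)))
a=save('wrist','w6');b=save('side','s6');print('near place',rel(*place(.01,0,.02)))
for t in (.49,.526,.56): print([wproj(pt(P1,s_,l,n,t)).round() for s_,l,n in((.19,-.055,.012),(.19,.055,.012),(.17,0,.053),(.025,-.055,.024),(.025,.055,.024))])
cv2.imwrite('pics/c6.png',cv2.cvtColor(np.hstack([a,cv2.resize(b[120:260,200:280],(240,420))]),cv2.COLOR_RGB2BGR))
E
```

```text
10.9 0.060259775016149965 [-0.56333555  0.82269702 -0.6436136 ] [0.41222262 0.19991401 0.17784448] [ 0.3 -0.1 -0.5  0.  -0.1  0. ]
near place [-26.   -0.3  95.8   0.   -0.1   0.1]
[array([232., 361.]), array([338., 361.]), array([285., 364.]), array([230., 203.]), array([340., 203.])]
[array([231., 364.]), array([339., 364.]), array([285., 365.]), array([230., 203.]), array([340., 203.])]
[array([230., 367.]), array([340., 367.]), array([285., 366.]), array([230., 202.]), array([341., 202.])]
```

View pics/c6.png

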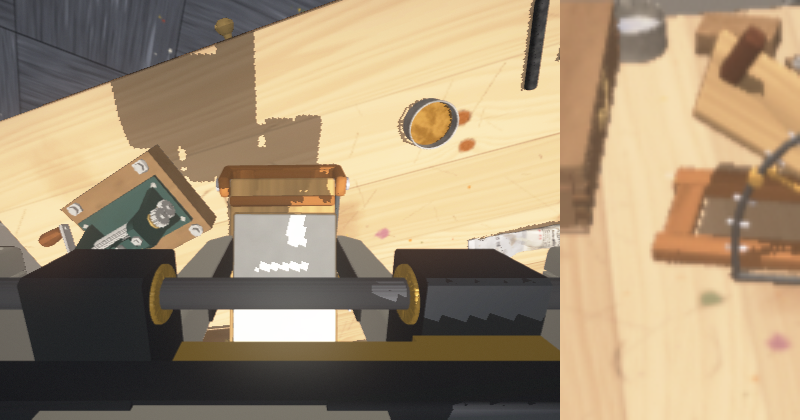

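The panel is held straight over the board. Its lower edge is at row 213, columns 234–337, parallel to the ledge at about row 205, columns 228–338. I'll lower it now.

>>> carry_out(rows=[[-0.008,-0.001,0.03,0,0,0],[-0.016,-0.0015,0.06,0,0,0],[-0.022,-0.0018,0.08,0,0,0],[-0.026,-0.0018,0.096,0,0,0],[-0.026,-0.0018,0.096,0,0,0],[-0.026,-0.0018,0.096,0,0,0]])

```text
t: 11.75
tool_pos: [0.4592, 0.2155, 0.092]
orientation: [-0.519, 2.835, 0.068]
force: [1.1, -0.1, -0.6]
opening: 0.0598
gripper_force: 30.0
```

```bash
python3 - <<'E'
from fit import *
p,R,s=cur();print(s['t'],s['opening'],s['force'],p)
print(rel(*place(.01,-.0015,.004)),rel(*place(.01,-.0015,-.004)),rel(*place(.0,-.0015,.002)),rel(*place(-.008,-.0015,.002)))
a=save('wrist','w7');b=save('side','s7')
print(wproj(pt(P1,.025,-.055,.024,TH)),wproj(pt(P1,.025,.055,.024,TH)))
cv2.imwrite('pics/c7.png',cv2.cvtColor(np.hstack([a[130:340,130:410],cv2.resize(b[120:260,200:340],(210,210))]),cv2.COLOR_RGB2BGR))
E
```

```text
11.75 0.059752629056301576 [ 1.05216995 -0.10306704 -0.57071728] [0.45918538 0.2155194  0.09197708]
[-4.4  0.4 15.7  0.  -0.1  0. ] [-6.5  0.4 23.5  0.  -0.1  0. ] [ 4.7  0.4 20.3  0.  -0.1  0. ] [12.4  0.4 22.3  0.  -0.1  0. ]
[205.16405768 195.04003414] [372.92231923 194.90109231]
```

View pics/c7.png

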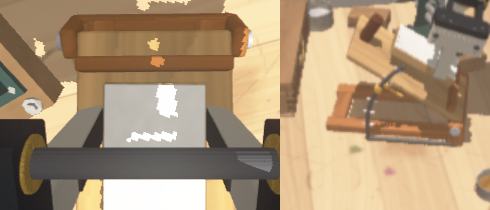

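>>> carry_out(rows=[[-0.002,0.0004,0.008,0,0,0],[-0.004,0.0004,0.015,0,0,0],[-0.004,0.0004,0.015,0,0,0],[-0.004,0.0004,0.015,0,0,0]])

```text
t: 12.35
tool_pos: [0.4662, 0.2182, 0.0782]
orientation: [-0.517, 2.835, 0.068]
force: [-0.4, -0.2, -1.4]
opening: 0.0596
gripper_force: 30.0
```

>>> carry_out(rows=[[-0.0005,0,0.002,0,0,0],[-0.0005,0,0.002,0,0,0]])

```text
t: 12.6
tool_pos: [0.4673, 0.2186, 0.0767]
orientation: [-0.517, 2.835, 0.069]
force: [-0.2, -0.8, 0.6]
opening: 0.0599
gripper_force: 30.0
```

>>> carry_out(rows=[[0.003,0,0.0008,0,0,0],[0.006,0,0.0016,0,0,0],[0.0075,0,0.002,0,0,0],[0.0075,0,0.002,0,0,0]])

```text
t: 13.1
tool_pos: [0.4611, 0.2163, 0.0729]
orientation: [-0.517, 2.834, 0.069]
force: [1.1, 0.5, -1.4]
opening: 0.0598
gripper_force: 30.0
```

>>> carry_out(rows=[[-0.0003,0,0.001,0,0,0],[-0.0003,0,0.001,0,0,0]])

```text
t: 13.35
tool_pos: [0.4615, 0.2164, 0.0719]
orientation: [-0.517, 2.835, 0.068]
force: [-0.4, 0.1, 0.2]
opening: 0.0601
gripper_force: 30.0
```

```bash
python3 - <<'E'
from fit import *
p,R,s=cur();print(s['t'],s['force'],R.T@s['force'],rel(*place(0,-.0015,0)))
E
```

```text
13.35 [-0.38042426  0.11679045  0.22254648] [ 0.24581481  0.24363668 -0.29682623] [ 1.4  0.3  2.2 -0.  -0.  -0. ]
```

Still no contact, so I'll creep in along the normal, then down the slope.

>>> carry_out(rows=[[-0.0003,0,0.001,0,0,0],[-0.0006,0,0.002,0,0,0],[-0.0006,0,0.002,0,0,0]])

```text
t: 13.72
tool_pos: [0.4625, 0.2167, 0.07]
orientation: [-0.517, 2.835, 0.068]
force: [-1.5, -2.0, 2.8]
opening: 0.0596
gripper_force: 30.0
```

>>> carry_out(rows=[[0.001,0,0.0003,0,0,0],[0.002,0,0.0005,0,0,0],[0.002,0,0.0005,0,0,0]])

```text
t: 14.1
tool_pos: [0.4622, 0.2167, 0.0702]
orientation: [-0.517, 2.831, 0.069]
force: [7.3, 1.4, 0.0]
opening: 0.0592
gripper_force: 30.0
```

```bash
python3 - <<'E'
from fit import *
p,R,s=cur();print(s['t'],R.T@s['force'],rel(*place(0,-.0015,0)))
a=save('wrist','w8');b=save('side','s8')
cv2.imwrite('pics/c8.png',cv2.cvtColor(np.hstack([cv2.resize(a[110:310,160:420],(520,400)),cv2.resize(b[140:220,220:276],(280,400))]),cv2.COLOR_RGB2BGR))
E
```

```text
14.1 [-7.07811872 -1.22077582  1.9112666 ] [ 1.7  0.4  0.3 -0.   0.2 -0. ]
```

View pics/c8.png

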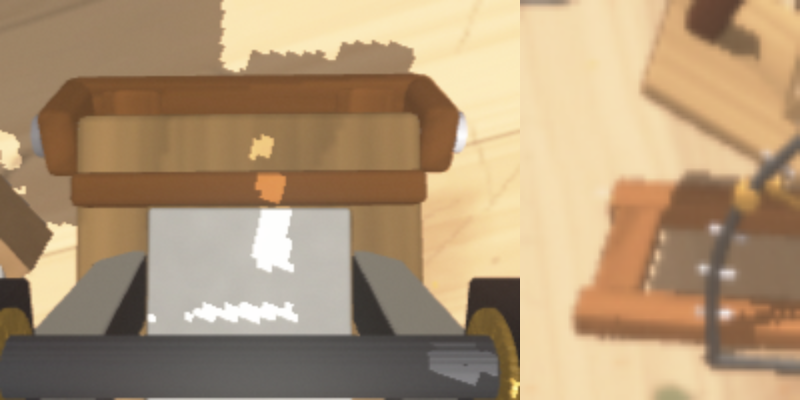

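Contact made: 7 N from the ledge, and the panel (crop columns 148–351) is centred on the board (78–422). I'll relieve slightly and release.

>>> carry_out(rows=[[-0.0008,0,0,0,0,0],[-0.0008,0,0,0,0,0]])

```text
t: 14.45
tool_pos: [0.4623, 0.2167, 0.0701]
orientation: [-0.517, 2.833, 0.069]
force: [2.9, -0.3, 6.0]
opening: 0.0594
gripper_force: 30.0
```

>>> carry_out(rows=[[0,0,0,0,0,0],[0,0,0,0,0,0],[0,0,0,0,0,0],[0,0,0,0,0,0],[0,0,-0.02,0,0,0],[0,0,-0.05,0,0,0],[0,0,-0.09,0,0,0],[0,0,-0.12,0,0,0],[0,0,-0.12,0,0,0],[0,0,-0.12,0,0,0]], jaw=45)

```text
t: 15.7
tool_pos: [0.4319, 0.2053, 0.1839]
orientation: [-0.518, 2.836, 0.068]
force: [-0.3, -0.5, -0.4]
opening: 0.0766
gripper_force: 0.0
```

```bash
python3 - <<'E'
from fit import *
p,R,s=cur();print(s['t'],s['force'],s['opening'])
a=save('wrist','w9');b=save('side','s9')
cv2.imwrite('pics/c9.png',cv2.cvtColor(np.hstack([a[0:400,40:520],cv2.resize(b[140:220,220:284],(320,400))]),cv2.COLOR_RGB2BGR))
E
```

```text
15.7 [-0.26285111 -0.46455444 -0.4206204 ] 0.07656142714186451
```

View pics/c9.png

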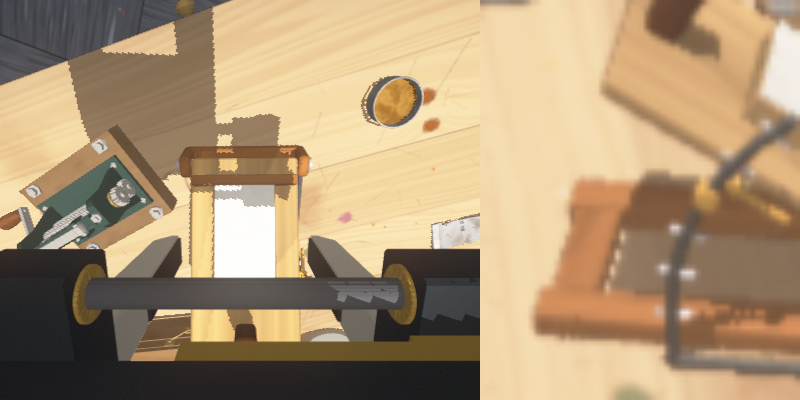

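The panel lies against the ledge, centred and straight. The pointer is at the stud, the corner hasn't moved, and nothing is touching.

```bash
python3 -c "
from plant import robot
print(robot.close_job())"
```

```text
the job is handed in; nothing more can be done
None
```

The board stands at about 30 degrees on its hinge, judged from the camera views. The panel lies white face up, centred and square against the ledge. The tin and tube were not touched as far as I could see. I handed the job in at about 16 s; the call returned no score.

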